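# Dip the wireless pH electrode into the measuring cell

## Task

Take the blue-headed wireless electrode out of its storage sleeve on the freely turning stand and lower it, upright, through the white guide in the middle of the measuring cell's lid until the white immersion ring on its shaft is level with the top of the guide. The guide is still wet with the last sample, so the electrode must never touch the guide, lid or vessel; finish while still holding it there, centred in the bore and still, as for taking the reading. Leave the other two electrodes in their sleeves and do not disturb the rest of the bench.

Things in the scene. Friction and masses are not known exactly. Their poses are not given: they have to be found in the camera images.
- blue_electrode: Loose electrode with BLUE head, 56-112 g, 150 mm long. Origin at its tip, z up the axis. Black shaft 12 mm in diameter to 90 mm up (last 6 mm tapered), white ring at 60 mm, round head 26 mm in diameter from 90 to 150 mm: grip it from above across any diameter. Stands in a sleeve, head on its rim (head top 172 mm over the bench); lift 90 mm to leave the sleeve, 150 mm to pass over the other heads.
- electrode_mark (a point): Centre of the white immersion ring, on the axis of the blue electrode, 60 mm above its tip; same axes as the electrode.
- stand_rotor: White disc 150 mm in diameter, turns endlessly about its vertical z on a fixed foot, hardly any friction. Origin on the axis, 10 mm over the bench. Three clear sleeves (bore 16, outside 21 mm), 52 mm from the axis, at 0, 120 and 240 degrees from its +x; rims 112 mm over the bench; black centre knob, top 96 mm. They hold three electrodes of one shape (blue, orange, green heads).
- orange_electrode: Loose electrode like the blue one but with an orange head, in another sleeve of the stand; leave it there. Origin at its tip, z up.
- green_electrode: Loose electrode like the blue one but with a green head, in another sleeve of the stand; leave it there. Origin at its tip, z up.
- measuring_cell: Fixed: white stirrer plate 130 x 120 x 18 mm, glass vessel 74 mm in diameter, black lid 84 mm in diameter (94 to 104 mm over the bench, stoppers to 113 mm) and through its middle the white guide: outside 36 mm, vertical bore 24 mm in diameter from 94 to 124 mm. Vessel open inside down to 33 mm over the bench. Origin under the plate; the bore's axis is 6 mm along +x from it, controls at -x.
- guide_mouth (a point): Centre of the guide's upper mouth, on the axis of its bore (24 mm in diameter), 124 mm above the bench; z points up along the bore. With the ring level with it, the electrode's tip is 60 mm below this point. Note: a tall fixed instrument cabinet (540 mm high) stands behind, its front face 0.61 m ahead of the robot's base axis; keep wrist and arm clear of it.
- buffer_bottle: Bystander: small clear bottle with a blue cap, 56 x 56 x 111 mm, loose on the bench. Origin under its centre.
- rinse_beaker: Bystander: empty clear beaker, 56 x 56 x 68 mm, loose on the bench. Origin under its centre.
- wash_bottle: Bystander: white bottle with a red cap, 68 x 68 x 168 mm, loose on the bench at the back left. Origin under its centre.
Not all that is in view belongs to the job. There is more than one size of the blue_electrode; the one meant has the size given above.

How it is judged:
By the outcome, as a careful person would: the job done as asked, in the order asked, and still so for the second after the job is handed in, while the arm keeps its last pose, push and grip.
It also fails if it takes over 51 s, if anything falls off the work surface, if the arm or the gripper's body presses on something with over 40 N, if the wrist force passes 120 N, or if a joint passes its speed limit or range.

## Robot

A 6-joint arm with a two-finger parallel gripper is mounted at the origin on the work surface; the furniture and walls round the work are solid. World frame = base frame: x ahead of the robot, y to its left, z up, the work surface at z = 0. Lengths are in m, angles in rad, forces in N, time in s.
With the tool pointing down it reaches from about 0.3 to 0.75 m from the base axis. Payload 8.5 kg.
Tool frame: the origin (TCP) lies at the very end of the fingers, on their centre line; the grasp point (between the pads) lies 19 mm behind it; z points along the fingers, y is the line along which they close (so a half turn about z gives the same grasp; the last joint's range is limited). The gripper opens to 85 mm and grips with 20 to 120 N. Pads are 22 mm wide; open, the fingers measure 114 mm over their backs; the gripper's body (76 mm by 85 mm) begins 54 mm behind the grasp point. The pads swing forward as they close: fully open they stand 13 mm farther back than shut.
Start: joints at [-1.379, 0.381, 1.297, -0, 1.464, -0.215], TCP at [0.218, -0.505, 0.231] pointing down, gripper open.
Joint ranges: [-3.11, 3.11], [-0.89, 2.33], [0.22, 2.48], [-1.42, 4.56], [0.17, 2.85], [-2.88, 2.88]. Speed limits (rad/s): [2.39, 2.39, 3.14, 3.14, 3.14, 3.14].

## Interface

Orientations are given as [roll, pitch, yaw] about the fixed x, y, z axes, in that order (R = Rz(yaw) Ry(pitch) Rx(roll)).
In Python, from plant import bot gives the robot as it stands. The module is installed in compiled form; this text tells all that it offers.
- The arm moves only by the tool play_rows, never from a script. Its argument "deltas" is a list of rows, each an object of numbers: "dx", "dy", "dz": the shift along the tool's x, y, z in mm; "twist": the turn about the tool's z in rad. In form: [{"dx": .., "dy": .., "dz": .., "twist": ..}, ...]. A call has 1 to 12 rows; each row is the pose to reach, as a shift and turn from the pose commanded when the call began, along the tool's axes at that moment; what a row does not reach only later rows make up. A row lasts 1/12 s, in which the tool goes at most 41.7 mm and 7.16 degrees, less where a joint would pass 70% of its speed; a pose out of reach is approached as far as the arm can. A call with a gripper value outside its range is refused whole. "hand" is the closure, from 0 (fully open) to 1 (shut), set as the call begins (left out, the last holds). The fingers move at their own pace and stop on an object; "grip_force" is the grip in N (left out, the last holds). Time passes only in rows, so rows that repeat a pose let the fingers close. It gives the time, the measured TCP pose, the force, the opening and the grip force at its end, in the units of the state.
- bot.read_state(): the state, without advancing time (a new reading comes with each control period).
- bot.read_camera(name): name is "scene" or "top"; returns a dict with "image" (420x560x3 uint8, red, green, blue), "range_z" (420x560 float32, m along the optical axis (not along the pixel's ray), 0 where there is no reading), "camera_matrix" (3x3 intrinsics, pixels), "k1" (the pictures are not rectified: a ray, as slopes to the right and down, at radius r is drawn at 1 + k1 r^2 times it, then the intrinsics apply), "cam_to_world" (4x4, takes a point from camera to world coordinates). Camera axes: x right, y down, z forward; pixel columns grow to the right and rows downward; lengths in m; the calibration is good to about 2 mm. A picture is of the moment at which its call begins.
- bot.close_job(): hands the job in; it is judged then, once.
Trained networks look in a picture, given as the dict that the camera call returned (one of the last four; its "shot" number tells which), for a name from the list of things; names that differ only in an ending like _2 or _b are one class to them, and where a whole thing is asked for, a point or a joint stands for the part that bears it (a point fixed in the world has none). Each returns a list of dicts, best first, with "score" (0 to 1); they miss things now and then, are a little off and sometimes report something else, mostly with a low value. They report only what shows in the picture. A call takes as long as a camera call. They do not tell look-alikes from the thing itself.
- bot.trace(picture, query): "mask" (420x560 bool, what is visible of it) and "point" ([column, row] in pixels, amid what is visible of it).
The state is a dict: "clock": time; "joint_pos": joint angles; "joint_vel": joint speeds; "joint_torque": joint torques, N m; "position": TCP position; "tcp_rot": TCP orientation; "ft_force": force on the tool from outside, world axes, zero at the start; "moment": the same for the moment, N m; "gripper_width": finger opening in m; "grasp_force": force on a finger pad.
Only numpy, scipy, OpenCV 4.12 (cv2) and the standard library are available. Lean on these libraries where they do the work, as an engineer would, in place of code of your own. Each camera call takes 0.05 s, during which the arm holds its last target. There are 200 camera calls.

## Working session

There is one attempt and no reset: what is moved stays moved. The work goes in short steps, Python scripts to look and compute and a tool call to move; the robot and the scene stay as the last step left them, time stands still between calls to the robot, and variables do not carry over. Pictures are saved under pics/ and viewed, at most 10 in all, crops included, and the job is handed in when it is done.

Besides the shell and the picture viewer there is one more tool, called after "Call:" in YAML: its name, and indented under it one key for each argument. play_rows: Moves the arm, as the interface text tells. Its arguments: {"type":"object","properties":{"deltas":{"type":"array","items":{"type":"object","properties":{"dx":{"type":"number"},"dy":{"type":"number"},"dz":{"type":"number"},"twist":{"type":"number"}}}},"hand":{"type":"number"},"grip_force":{"type":"number"}},"required":["deltas"]}

```bash
mkdir -p pics; cat > h.py <<'E'
import numpy as np, cv2
from plant import bot
def cloud(p):
    K=p["camera_matrix"];z=p["range_z"];h,w=z.shape
    u,v=np.meshgrid(np.arange(w),np.arange(h))
    pts=np.stack([u,v],-1).reshape(-1,1,2).astype(float)
    n=cv2.undistortPoints(pts,K,np.array([p["k1"],0,0,0.])).reshape(h,w,2)
    c=np.dstack([n*z[...,None],z,np.ones_like(z)])
    return (c@p["cam_to_world"].T)[...,:3]
def save(p,n,box=None,s=1):
    im=p["image"][...,::-1]
    if box: im=im[box[1]:box[3],box[0]:box[2]]
    cv2.imwrite("pics/"+n,cv2.resize(im,None,fx=s,fy=s,interpolation=cv2.INTER_CUBIC))
E
python3 - <<'E'
from h import *
import pickle
for n in("scene","top"):
    p=bot.read_camera(n); save(p,n+"0.png"); pickle.dump(p,open(n+"0.pkl","wb")); c=cloud(p)
    print(n,p["cam_to_world"][:3].round(3).tolist(),p["k1"],p["camera_matrix"][0,0])
    for q in("blue_electrode","orange_electrode","green_electrode","stand_rotor","measuring_cell","guide_mouth"):
        for d in bot.trace(p,q)[:3]:
            m=d["mask"]&(p["range_z"]>0); print(q,round(d["score"],2),np.round(d["point"]),m.sum(),np.median(c[m],0).round(3),c[m][:,2].max().round(3) if m.any() else 0)
s=bot.read_state();print(s)
E
```

```text
scene [[-0.739, -0.521, 0.427, 0.067], [-0.674, 0.578, -0.46, 0.653], [-0.008, -0.628, -0.778, 0.78]] -0.09954996741893557 418.40538702746187
blue_electrode 0.89 [198. 292.] 422 [0.399 0.507 0.176] 0.185
blue_electrode 0.83 [243. 233.] 312 [0.437 0.379 0.159] 0.174
orange_electrode 0.84 [256. 199.] 335 [0.475 0.298 0.153] 0.174
orange_electrode 0.61 [234. 320.] 970 [0.371 0.472 0.036] 0.071
green_electrode 0.7 [286. 227.] 358 [0.387 0.307 0.155] 0.175
stand_rotor 0.8 [260. 257.] 3046 [0.431 0.328 0.019] 0.113
measuring_cell 0.96 [362. 170.] 2368 [0.417 0.002 0.027] 0.127
guide_mouth 0.65 [363. 171.] 2496 [0.417 0.002 0.026] 0.127
top [[0.027, -0.995, 0.099, 0.359], [-1.0, -0.028, -0.012, 0.251], [0.014, -0.098, -0.995, 1.221]] -0.1992896594913083 530.010172846457
blue_electrode 0.75 [160. 277.] 725 [0.333 0.504 0.035] 0.07
blue_electrode 0.75 [252. 208.] 142 [0.48  0.292 0.171] 0.177
blue_electrode 0.5 [215. 229.] 151 [0.443 0.373 0.171] 0.177
orange_electrode 0.71 [253. 210.] 168 [0.481 0.291 0.171] 0.177
orange_electrode 0.25 [245. 235.] 2840 [0.436 0.324 0.019] 0.171
green_electro
[... 253 characters left out ...]
oint_pos': array([-1.37929097e+00,  3.80580739e-01,  1.29736984e+00,  4.48979603e-06,
        1.46362235e+00, -2.15314659e-01]), 'joint_vel': array([ 6.78541426e-04, -1.46423010e-03, -4.47832605e-05,  1.75861723e-03,
       -2.10394112e-03, -5.73515908e-05]), 'joint_torque': array([-3.00348562e-03, -4.48256850e+01, -2.31437480e+01, -3.75180016e-04,
        7.06268547e-04,  2.95925452e-05]), 'position': array([ 0.2176189 , -0.50510122,  0.23134294]), 'tcp_rot': array([ 3.14157243e+00, -1.46103515e-07,  4.06819530e-01]), 'ft_force': array([ 0.50257868, -1.42870101, -0.43262449]), 'moment': array([ 0.05109546,  0.00168121, -0.01440869]), 'grasp_force': 0.0, 'gripper_width': 0.08526200005484312}
```

View pics/scene0.png

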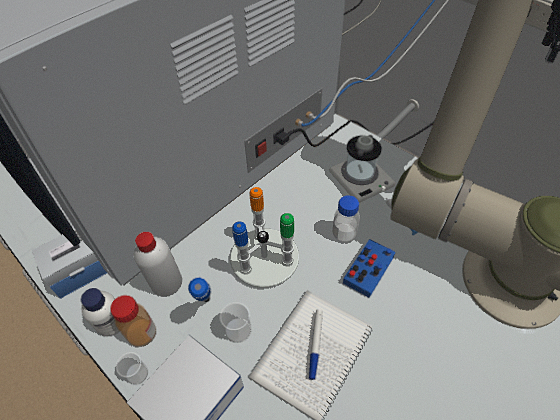

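View pics/top0.png

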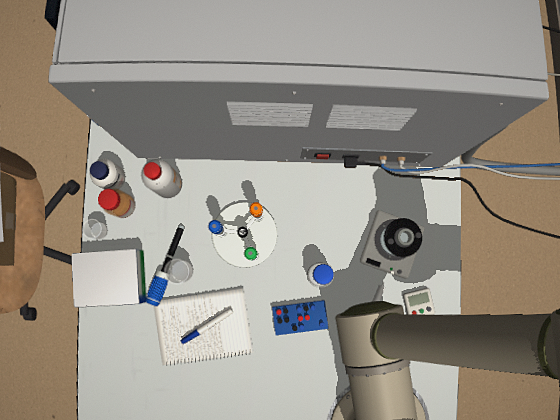

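The scene shows two blue-headed electrodes. One is in the stand, at scene (240,233) and top (215,228). The other leans near the beaker, at scene (199,290) and top (158,288), and is bigger and loose. The one in the stand fits: it is in a sleeve with its head top at about 172 mm. I'll confirm in a crop and measure precisely.

```bash
cat >> h.py <<'E'
from scipy.optimize import least_squares
def fitc(P,r):
    f=lambda q:np.hypot(P[:,0]-q[0],P[:,1]-q[1])-r
    return least_squares(f,P[:,:2].mean(0),loss="soft_l1",f_scale=.001).x
def topc(c,ctr,z0,z1,R=.03):
    m=(np.hypot(c[...,0]-ctr[0],c[...,1]-ctr[1])<R)&(c[...,2]>z0)&(c[...,2]<z1)
    return c[m]
E
python3 - <<'E'
from h import *
import pickle
heads=dict(blue=(.443,.377),orange=(.481,.294),green=(.39,.303))
for n in("scene","top"):
    p=pickle.load(open(n+"0.pkl","rb"));c=cloud(p)
    for k,g in heads.items():
        T=topc(c,g,.168,.185); S=topc(c,g,.12,.163)
        print(n,k,len(T),"top mid",((T.min(0)+T.max(0))/2).round(4),"encl",np.array(cv2.minEnclosingCircle(T[:,:2].astype(np.float32))[0]).round(4),"extent",np.ptp(T,0).round(3),"side",len(S),fitc(S,.013).round(4) if len(S)>5 else 0)
    G=topc(c,(.415,-.003),.119,.132,.04)
    print("guide",len(G),((G.min(0)+G.max(0))/2).round(4),np.ptp(G,0).round(4),np.array(cv2.minEnclosingCircle(G[:,:2].astype(np.float32))[0]).round(4),np.median(G[:,2]).round(4))
    L=topc(c,(.415,-.003),.101,.108,.06); print("lid",len(L),np.array(cv2.minEnclosingCircle(L[:,:2].astype(np.float32))).tolist() if 0 else cv2.minEnclosingCircle(L[:,:2].astype(np.float32)))
    D=topc(c,(.436,.32),.005,.03,.09); 
    if n=="scene": save(p,"crop_s.png",(170,170,310,320),4)
    else: save(p,"crop_t.png",(340,180,460,290),5)
E
```

```text
scene blue 113 top mid [0.4444 0.3738 0.1713] encl [0.4442 0.3737] extent [0.024 0.025 0.006] side 189 [0.445  0.3735]
scene orange 93 top mid [0.4814 0.2921 0.171 ] encl [0.4817 0.2924] extent [0.022 0.024 0.006] side 181 [0.4829 0.2917]
scene green 108 top mid [0.3936 0.3001 0.1713] encl [0.393  0.3002] extent [0.024 0.026 0.007] side 180 [0.393  0.2997]
guide 73 [ 0.4349 -0.0218  0.123 ] [0.0311 0.0324 0.0078] [ 0.4358 -0.0215] 0.1231
lid 345 ((0.43593892455101013, -0.02192813530564308), 0.04143914207816124)
top blue 121 top mid [0.4447 0.3735 0.1726] encl [0.4451 0.3741] extent [0.024 0.024 0.009] side 33 [0.4453 0.3743]
top orange 117 top mid [0.4829 0.2927 0.1727] encl [0.4833 0.2924] extent [0.024 0.024 0.009] side 28 [0.4833 0.2923]
top green 117 top mid [0.3931 0.2999 0.1725] encl [0.3932 0.3003] extent [0.024 0.024 0.008] side 8 [0.3935 0.3005]
guide 91 [ 0.436  -0.0211  0.1243] [0.0335 0.0332 0.0105] [ 0.4364 -0.0225] 0.124
lid 591 ((0.43679824471473694, -0.021608740091323853), 0.0424635075032711)
```

View pics/crop_s.png

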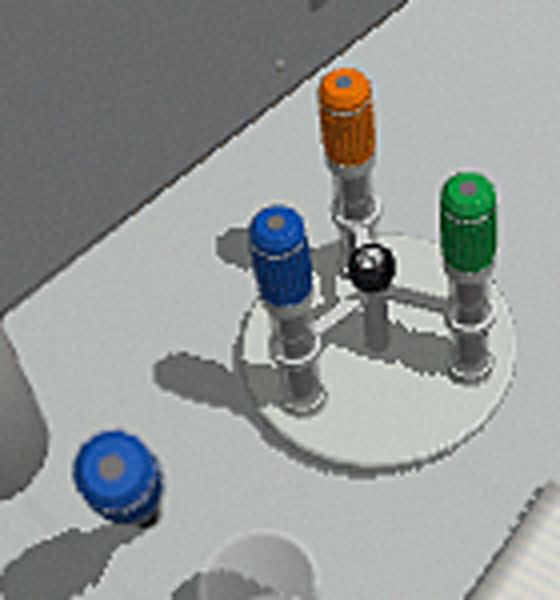

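View pics/crop_t.png

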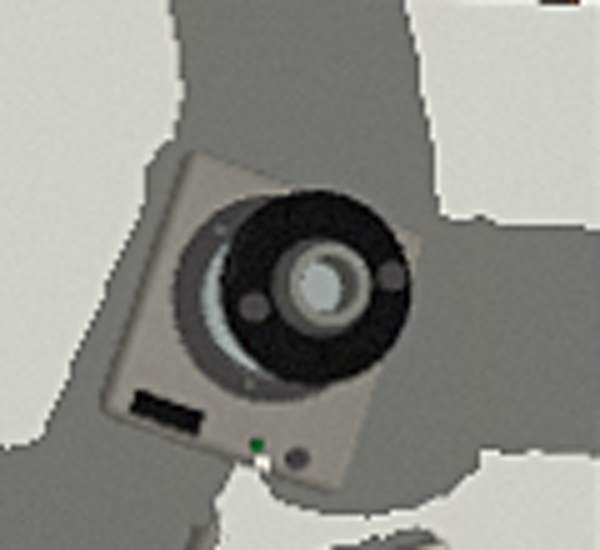

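The crop confirms it: the blue head in the sleeve at scene (240,233) has the same size as the orange and green ones. The other, at (199,290), is the bigger look-alike lying loose. The guide bore is at top (404,237). Next I'll move above the blue head, with the closing line tangential so the rotor can give way.

Call:
play_rows:
  deltas:
    - {"dx": 10, "dy": -13, "dz": -20, "twist": -0.1}
    - {"dx": 35, "dy": -45, "dz": -40, "twist": -0.2}
    - {"dx": 60, "dy": -77, "dz": -60, "twist": -0.3}
    - {"dx": 85, "dy": -109, "dz": -69, "twist": -0.4}
    - {"dx": 110, "dy": -141, "dz": -69, "twist": -0.5}
    - {"dx": 135, "dy": -173, "dz": -69, "twist": -0.6}
    - {"dx": 160, "dy": -205, "dz": -69, "twist": -0.7}
    - {"dx": 185, "dy": -237, "dz": -69, "twist": -0.8}
    - {"dx": 210, "dy": -270, "dz": -69, "twist": -0.9}
    - {"dx": 235, "dy": -302, "dz": -69, "twist": -1.0}
    - {"dx": 260, "dy": -334, "dz": -69, "twist": -1.073}
    - {"dx": 280, "dy": -360, "dz": -69, "twist": -1.073}
  hand: 0
  grip_force: 40

```text
clock: 1.7
position: [0.3321, -0.0611, 0.3007]
tcp_rot: [3.14, 0.0, 1.484]
ft_force: [0.5, -0.7, 0.1]
gripper_width: 0.0853
grasp_force: 0.0
```

Call:
play_rows:
  deltas:
    - {"dx": 38, "dy": 6}
    - {"dx": 76, "dy": 12}
    - {"dx": 114, "dy": 18.5}
    - {"dx": 152, "dy": 25}
    - {"dx": 190, "dy": 31}
    - {"dx": 228, "dy": 37}
    - {"dx": 266, "dy": 43}
    - {"dx": 304, "dy": 49}
    - {"dx": 342, "dy": 55.5}
    - {"dx": 380, "dy": 62}
    - {"dx": 415, "dy": 67.5}
    - {"dx": 435, "dy": 70.5}

```text
$.deltas[0]: bad value
```

Call:
play_rows:
  deltas:
    - {"dx": 8, "dy": 1.5}
    - {"dx": 11, "dy": 2}
    - {"dx": 11, "dy": 2}
    - {"dx": 11, "dy": 2}
  hand: 0.3

```text
$.deltas[0]: bad value
```

```bash
python3 - <<'E'
from h import *
s=bot.read_state();print(s["position"],s["tcp_rot"],s["gripper_width"],s["joint_pos"].round(2))
p=bot.read_camera("scene");c=cloud(p);save(p,"hov.png",(150,20,400,330),2)
T=topc(c,(.445,.374),.16,.18,.04);print(len(T),T.mean(0) if len(T) else 0)
E
```

```text
[ 0.33211945 -0.06111884  0.300681  ] [3.14043844e+00 1.28849395e-04 1.48421446e+00] 0.08534150105242991 [-0.54 -0.06  1.65  0.    1.56 -0.45]
157 [0.44165602 0.37602474 0.1694805 ]
```

View pics/hov.png

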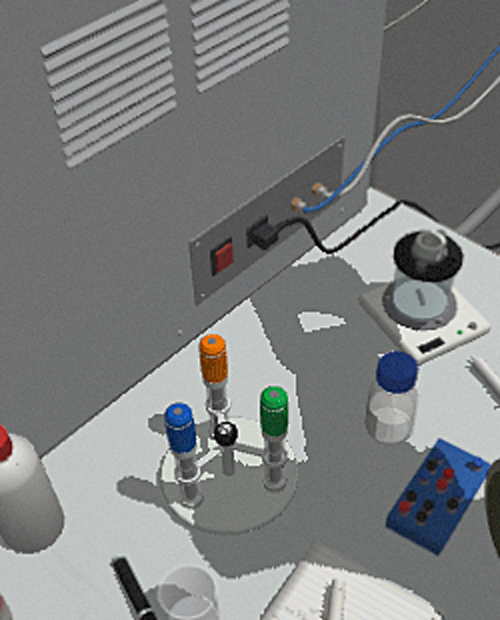

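All four keys seem to be required in each row. The picture shows the arm short of the stand and everything undisturbed. I'll resend the move.

Call:
play_rows:
  deltas:
    - {"dx": 38, "dy": 6, "dz": 0, "twist": 0}
    - {"dx": 76, "dy": 12, "dz": 0, "twist": 0}
    - {"dx": 114, "dy": 18.5, "dz": 0, "twist": 0}
    - {"dx": 152, "dy": 25, "dz": 0, "twist": 0}
    - {"dx": 190, "dy": 31, "dz": 0, "twist": 0}
    - {"dx": 228, "dy": 37, "dz": 0, "twist": 0}
    - {"dx": 266, "dy": 43, "dz": 0, "twist": 0}
    - {"dx": 304, "dy": 49, "dz": 0, "twist": 0}
    - {"dx": 342, "dy": 55.5, "dz": 0, "twist": 0}
    - {"dx": 380, "dy": 62, "dz": 0, "twist": 0}
    - {"dx": 415, "dy": 67.5, "dz": 0, "twist": 0}
    - {"dx": 435, "dy": 70.5, "dz": 0, "twist": 0}
  hand: 0.3

```text
clock: 2.75
position: [0.4423, 0.3662, 0.2996]
tcp_rot: [-3.141, -0.0, 1.482]
ft_force: [0.6, -0.3, 0.9]
gripper_width: 0.0599
grasp_force: 0.0
```

Call:
play_rows:
  deltas:
    - {"dx": 8, "dy": 1.5, "dz": 0, "twist": 0}
    - {"dx": 11, "dy": 2, "dz": 0, "twist": 0}
    - {"dx": 11, "dy": 2, "dz": 0, "twist": 0}
    - {"dx": 11, "dy": 2, "dz": 0, "twist": 0}

```text
clock: 3.08
position: [0.4451, 0.3728, 0.3006]
tcp_rot: [3.141, 0.0, 1.479]
ft_force: [0.7, -0.5, -0.7]
gripper_width: 0.0595
grasp_force: 0.0
```

```bash
python3 - <<'E'
from h import *
s=bot.read_state();print(s["position"],s["tcp_rot"],s["gripper_width"],s["joint_pos"].round(2))
for n in("scene",):
    p=bot.read_camera(n);c=cloud(p)
    for k,g in dict(blue=(.445,.374),orange=(.4828,.2923),green=(.393,.3)).items():
        T=topc(c,g,.168,.18,.025);S=topc(c,g,.12,.163);print(n,k,len(T),np.array(cv2.minEnclosingCircle(T[:,:2].astype(np.float32))[0]).round(4) if len(T) else 0,len(S),fitc(S,.013).round(4))
save(p,"hov2.png",(120,0,400,330),1.8)
E
```

```text
[0.44506313 0.372816   0.30058952] [3.14139981e+00 1.75010513e-04 1.47884236e+00] 0.059453333608300976 [ 0.49  0.4   1.07 -0.    1.67  0.59]
scene blue 117 [0.4433 0.3736] 187 [0.4451 0.3733]
scene orange 95 [0.481  0.2925] 180 [0.4829 0.2916]
scene green 110 [0.3927 0.3009] 180 [0.3931 0.2997]
```

View pics/hov2.png

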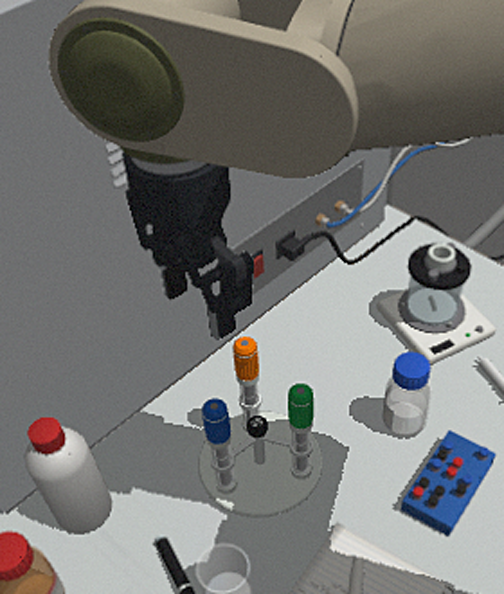

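The open gripper (60 mm) hangs above the blue head, and the stand has not moved. I'll descend now and close in two stages.

Call:
play_rows:
  deltas:
    - {"dx": 1, "dy": 0, "dz": 20, "twist": 0}
    - {"dx": 1, "dy": 0, "dz": 45, "twist": 0}
    - {"dx": 1, "dy": 0, "dz": 70, "twist": 0}
    - {"dx": 1, "dy": 0, "dz": 95, "twist": 0}
    - {"dx": 1, "dy": 0, "dz": 118, "twist": 0}
    - {"dx": 1, "dy": 0, "dz": 138, "twist": 0}
    - {"dx": 1, "dy": 0, "dz": 154, "twist": 0}
    - {"dx": 1, "dy": 0, "dz": 164, "twist": 0}
    - {"dx": 1, "dy": 0, "dz": 170, "twist": 0}
    - {"dx": 1, "dy": 0, "dz": 170, "twist": 0}
    - {"dx": 1, "dy": 0, "dz": 170, "twist": 0}
    - {"dx": 1, "dy": 0, "dz": 170, "twist": 0}
  hand: 0.3

```text
clock: 4.13
position: [0.4456, 0.375, 0.1315]
tcp_rot: [3.14, -0.001, 1.48]
ft_force: [-0.4, 0.4, -0.2]
gripper_width: 0.0596
grasp_force: 0.0
```

Call:
play_rows:
  deltas:
    - {"dx": 0, "dy": 0, "dz": 0, "twist": 0}
    - {"dx": 0, "dy": 0, "dz": 0, "twist": 0}
    - {"dx": 0, "dy": 0, "dz": 0, "twist": 0}
    - {"dx": 0, "dy": 0, "dz": 0, "twist": 0}
    - {"dx": 0, "dy": 0, "dz": 0, "twist": 0}
  hand: 0.63

```text
clock: 4.55
position: [0.4451, 0.3749, 0.1304]
tcp_rot: [3.141, -0.0, 1.48]
ft_force: [-0.9, 0.9, -0.7]
gripper_width: 0.0316
grasp_force: 0.0
```

```bash
python3 - <<'E'
from h import *
s=bot.read_state();print(s["position"],s["tcp_rot"],s["gripper_width"],s["ft_force"])
p=bot.read_camera("scene");c=cloud(p)
for k,g in dict(blue=(.445,.374),orange=(.4828,.2923),green=(.393,.3)).items():
    S=topc(c,g,.12,.163,.02);print(k,len(S),fitc(S,.013).round(4) if len(S) else 0)
E
```

```text
[0.44514049 0.3749229  0.13042776] [ 3.14148457e+00 -1.01308353e-04  1.47989576e+00] 0.03155447613941993 [-0.88899138  0.93732248 -0.65176864]
blue 108 [0.4493 0.3752]
orange 158 [0.4829 0.2917]
green 184 [0.393  0.2996]
```

Undisturbed so far. Closing now.

Call:
play_rows:
  deltas:
    - {"dx": 0, "dy": 0, "dz": 0, "twist": 0}
    - {"dx": 0, "dy": 0, "dz": 0, "twist": 0}
    - {"dx": 0, "dy": 0, "dz": 0, "twist": 0}
    - {"dx": 0, "dy": 0, "dz": 0, "twist": 0}
    - {"dx": 0, "dy": 0, "dz": 0, "twist": 0}
    - {"dx": 0, "dy": 0, "dz": 0, "twist": 0}
  hand: 1
  grip_force: 40

```text
clock: 5.1
position: [0.4452, 0.3749, 0.1305]
tcp_rot: [3.141, -0.0, 1.48]
ft_force: [0.6, -0.2, 2.8]
gripper_width: 0.0255
grasp_force: 39.2
```

Call:
play_rows:
  deltas:
    - {"dx": 0, "dy": 0, "dz": -2, "twist": 0}
    - {"dx": 0, "dy": 0, "dz": -6, "twist": 0}
    - {"dx": 0, "dy": 0, "dz": -12, "twist": 0}
    - {"dx": 0, "dy": 0, "dz": -20, "twist": 0}
    - {"dx": 0, "dy": 0, "dz": -30, "twist": 0}
    - {"dx": 0, "dy": 0, "dz": -45, "twist": 0}
    - {"dx": 0, "dy": 0, "dz": -62, "twist": 0}
    - {"dx": 0, "dy": 0, "dz": -80, "twist": 0}
    - {"dx": 0, "dy": 0, "dz": -100, "twist": 0}
    - {"dx": 0, "dy": 0, "dz": -120, "twist": 0}
    - {"dx": 0, "dy": 0, "dz": -140, "twist": 0}
    - {"dx": 0, "dy": 0, "dz": -155, "twist": 0}

```text
clock: 6.1
position: [0.4451, 0.3749, 0.2883]
tcp_rot: [3.139, -0.002, 1.48]
ft_force: [-0.3, -0.1, -1.2]
gripper_width: 0.025
grasp_force: 39.3
```

Call:
play_rows:
  deltas:
    - {"dx": 0, "dy": 0, "dz": -10, "twist": 0}
    - {"dx": 0, "dy": 0, "dz": -15, "twist": 0}
    - {"dx": 0, "dy": 0, "dz": -15, "twist": 0}
    - {"dx": 0, "dy": 0, "dz": -15, "twist": 0}

```text
clock: 6.43
position: [0.445, 0.3748, 0.3002]
tcp_rot: [-3.141, 0.0, 1.48]
ft_force: [0.1, -0.0, -0.6]
gripper_width: 0.0249
grasp_force: 39.3
```

```bash
python3 - <<'E'
from h import *
s=bot.read_state();print(s["position"],s["tcp_rot"],s["gripper_width"],s["ft_force"])
p=bot.read_camera("scene");c=cloud(p);x,y,z=s["position"]
for k,g in dict(orange=(.4828,.2923),green=(.393,.3)).items():
    S=topc(c,g,.12,.163,.02);print(k,len(S),fitc(S,.013).round(4) if len(S) else 0)
# in-hand: tip = z-.108 nominal
for a,b,r in((-.108+.008,-.055,.006),(-.055,-.02,.006),(-.016,-.003,.013)):
    S=topc(c,(x,y),z+a,z+b,.022);print(len(S),fitc(S,r).round(4) if len(S) else 0, S[:,2].min() if len(S) else 0)
save(p,"lift.png",(120,0,400,330),1.8)
E
```

```text
[0.44495795 0.37479587 0.3002228 ] [-3.14135611e+00  1.20002864e-04  1.47985830e+00] 0.024871715889940325 [ 0.14231138 -0.01339747 -0.55592944]
orange 181 [0.483  0.2916]
green 183 [0.393  0.2996]
114 [0.445  0.3732] 0.20038307389360377
85 [0.4449 0.3733] 0.24535479043934483
63 [0.4455 0.3731] 0.28428936816843614
```

View pics/lift.png

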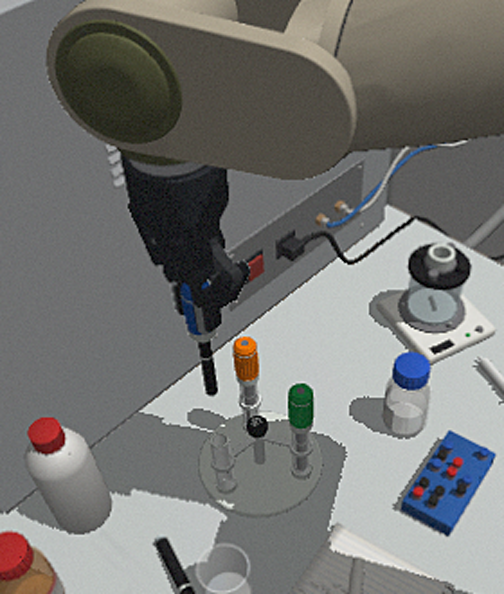

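The lift was clean: shaft upright, the other electrodes unmoved, axis about 1.6 mm off the TCP along -y. Next I'll travel to above the guide.

Call:
play_rows:
  deltas:
    - {"dx": -8, "dy": 0.5, "dz": 0, "twist": 0}
    - {"dx": -24, "dy": 1.5, "dz": 0, "twist": 0}
    - {"dx": -48, "dy": 3, "dz": 0, "twist": 0}
    - {"dx": -76, "dy": 5, "dz": 0, "twist": 0}
    - {"dx": -104, "dy": 7, "dz": 0, "twist": 0}
    - {"dx": -132, "dy": 9, "dz": 0, "twist": 0}
    - {"dx": -160, "dy": 11, "dz": 0, "twist": 0}
    - {"dx": -188, "dy": 13, "dz": 0, "twist": 0}
    - {"dx": -216, "dy": 15, "dz": 0, "twist": 0}
    - {"dx": -244, "dy": 17, "dz": 0, "twist": 0}
    - {"dx": -272, "dy": 19, "dz": 0, "twist": 0}
    - {"dx": -300, "dy": 21, "dz": 0, "twist": 0}

```text
clock: 7.48
position: [0.438, 0.0726, 0.2999]
tcp_rot: [-3.141, 0.0, 1.48]
ft_force: [1.2, -0.4, -1.3]
gripper_width: 0.0252
grasp_force: 39.3
```

Call:
play_rows:
  deltas:
    - {"dx": -24, "dy": 1.6, "dz": 0, "twist": 0}
    - {"dx": -46, "dy": 3.2, "dz": 0, "twist": 0}
    - {"dx": -65, "dy": 4.5, "dz": 0, "twist": 0}
    - {"dx": -80, "dy": 5.5, "dz": 0, "twist": 0}
    - {"dx": -90, "dy": 6, "dz": 0, "twist": 0}
    - {"dx": -94.5, "dy": 6.4, "dz": 0, "twist": 0}
    - {"dx": -94.5, "dy": 6.4, "dz": 0, "twist": 0}
    - {"dx": -94.5, "dy": 6.4, "dz": 0, "twist": 0}
    - {"dx": -94.5, "dy": 6.4, "dz": 0, "twist": 0}

```text
clock: 8.23
position: [0.4365, -0.0198, 0.3003]
tcp_rot: [-3.141, -0.0, 1.481]
ft_force: [-0.4, 0.7, -0.2]
gripper_width: 0.0253
grasp_force: 39.3
```

```bash
cat > m.py <<'E'
from h import *
import sys
s=bot.read_state();print(s["position"],s["tcp_rot"],s["gripper_width"],s["ft_force"])
x,y,z=s["position"]
for n in("scene","top"):
    p=bot.read_camera(n);c=cloud(p)
    for a,b,r in((-.100,-.055,.006),(-.052,-.02,.006),(-.016,-.003,.013)):
        S=topc(c,(x,y),max(z+a,.128),z+b,.02);print(n,len(S),fitc(S,r).round(4) if len(S)>5 else 0)
    B=topc(c,(x,y),.128,z-.06,.02);print("lowest",B[:,2].min() if len(B) else 0)
    G=topc(c,(.4363,-.022),.119,.128,.03);E=topc(c,(.4363,-.022),.107,.119,.03);L=topc(c,(.4363,-.022),.101,.108,.06)
    e=lambda Q:np.round((*cv2.minEnclosingCircle(Q[:,:2].astype(np.float32))[0],cv2.minEnclosingCircle(Q[:,:2].astype(np.float32))[1]),4) if len(Q)>5 else 0
    print(n,"guide",len(G),e(G),"side",len(E),fitc(E,.018).round(4) if len(E)>5 else 0,"lid",e(L))
    # white ring: bright pixels on shaft
    W=(np.hypot(c[...,0]-x,c[...,1]-y)<.02)&(c[...,2]>z-.075)&(c[...,2]<z-.025)&(p["image"].min(-1)>120)
    if W.any(): print(n,"ring z rel tcp",(c[W][:,2]-z).min(),(c[W][:,2]-z).max(),W.sum())
    if len(sys.argv)>1: save(p,sys.argv[1]+n+".png",(320,80,440,230) if n=="scene" else (340,180,460,290),4)
E
python3 m.py above
```

```text
[ 0.43650197 -0.01984035  0.30028255] [-3.14147517e+00 -2.24582710e-04  1.48065029e+00] 0.025282117247506692 [-0.39588941  0.73503184 -0.21003107]
scene 95 [ 0.4369 -0.0213]
scene 64 [ 0.4359 -0.0212]
scene 67 [ 0.4365 -0.0219]
lowest 0.19291351278989854
scene guide 86 [ 0.4371 -0.0225  0.0178] side 149 [ 0.4362 -0.0211] lid [ 0.4369 -0.022   0.0417]
top 40 [ 0.4366 -0.021 ]
top 9 [ 0.4368 -0.0207]
top 20 [ 0.4366 -0.0211]
lowest 0.12862478450251036
top guide 124 [ 0.4371 -0.0224  0.0183] side 157 [ 0.4361 -0.0197] lid [ 0.4375 -0.0215  0.0428]
```

View pics/abovescene.png

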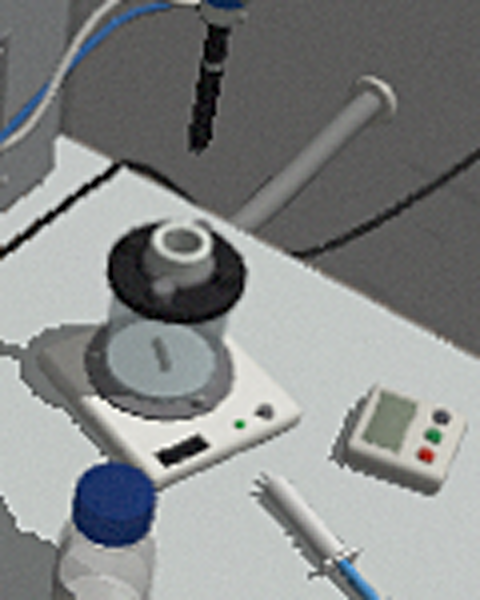

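The electrode hangs upright over the guide mouth (mouth at crop (182,243), tip at (197,148)), about 0.9 mm off in y. I'll correct that, go down to just above the mouth and measure again.

Call:
play_rows:
  deltas:
    - {"dx": -0.8, "dy": 0.1, "dz": 5, "twist": 0}
    - {"dx": -0.8, "dy": 0.1, "dz": 15, "twist": 0}
    - {"dx": -0.8, "dy": 0.1, "dz": 28, "twist": 0}
    - {"dx": -0.8, "dy": 0.1, "dz": 40, "twist": 0}
    - {"dx": -0.8, "dy": 0.1, "dz": 50, "twist": 0}
    - {"dx": -0.8, "dy": 0.1, "dz": 55, "twist": 0}
    - {"dx": -0.8, "dy": 0.1, "dz": 57, "twist": 0}
    - {"dx": -0.8, "dy": 0.1, "dz": 57, "twist": 0}
    - {"dx": -0.8, "dy": 0.1, "dz": 57, "twist": 0}
    - {"dx": -0.8, "dy": 0.1, "dz": 57, "twist": 0}

```text
clock: 9.17
position: [0.4369, -0.0213, 0.2438]
tcp_rot: [3.14, 0.0, 1.48]
ft_force: [0.3, 0.0, -0.9]
gripper_width: 0.0253
grasp_force: 39.3
```

```bash
python3 m.py near; python3 - <<'E'
# ring height from image: project axis, sample brightness along it
from h import *
s=bot.read_state();x,y,z=s["position"]
for n in("scene",):
    p=bot.read_camera(n);g=p["image"].mean(-1);M=np.linalg.inv(p["cam_to_world"])
    off=np.arange(-.115,-.005,.0015)
    P=np.c_[np.full(len(off),x),np.full(len(off),y-.0015),z+off]
    C=P@M[:3,:3].T+M[:3,3]
    uv=cv2.projectPoints(C,np.zeros(3),np.zeros(3),p["camera_matrix"],np.array([p["k1"],0,0,0.]))[0].reshape(-1,2).astype(np.float32)
    v=cv2.remap(g.astype(np.float32),uv[:,:1],uv[:,1:],cv2.INTER_LINEAR).ravel()
    print([(round(o*1000,1),int(b)) for o,b in zip(off,v)])
E
```

```text
[ 0.43685854 -0.02133088  0.2438489 ] [3.14049320e+00 2.91109197e-04 1.47988542e+00] 0.02525599274178386 [ 0.33972798  0.01601437 -0.91688526]
scene 84 [ 0.4376 -0.0219]
scene 59 [ 0.4369 -0.0225]
scene 62 [ 0.4372 -0.0233]
lowest 0.1369992254173269
scene guide 81 [ 0.4359 -0.0217  0.0175] side 148 [ 0.4372 -0.0212] lid [ 0.4369 -0.0204  0.0427]
scene ring z rel tcp -0.04580542047533681 -0.04580542047533681 1
top 34 [ 0.4369 -0.0234]
top 6 [ 0.437  -0.0237]
top 7 [ 0.4388 -0.0236]
lowest 0.12806623976592402
top guide 112 [ 0.4372 -0.0227  0.0184] side 147 [ 0.4369 -0.0201] lid [ 0.4377 -0.0215  0.0425]
top ring z rel tcp -0.06825808740124512 -0.0562452664384106 2
[(np.float64(-115.0), 93), (np.float64(-113.5), 99), (np.float64(-112.0), 110), (np.float64(-110.5), 111), (np.float64(-109.0), 101), (np.float64(-107.5), 78), (np.float64(-106.0), 45), (np.float64(-104.5), 22), (np.float64(-103.0), 17), (np.float64(-101.5), 14), (np.float64(-100.0), 16), (np.float64(-98.5), 17), (np.float64(-97.0), 13), (np.float64(-95.5), 10), (np.float64(-94.0), 13), (np.float64(-92.5), 15), (np.float64(-
[... 733 characters left out ...]
9), (np.float64(-46.0), 21), (np.float64(-44.5), 21), (np.float64(-43.0), 21), (np.float64(-41.5), 21), (np.float64(-40.0), 20), (np.float64(-38.5), 20), (np.float64(-37.0), 22), (np.float64(-35.5), 22), (np.float64(-34.0), 22), (np.float64(-32.5), 19), (np.float64(-31.0), 17), (np.float64(-29.5), 29), (np.float64(-28.0), 46), (np.float64(-26.5), 73), (np.float64(-25.0), 97), (np.float64(-23.5), 97), (np.float64(-22.0), 96), (np.float64(-20.5), 96), (np.float64(-19.0), 91), (np.float64(-17.5), 82), (np.float64(-16.0), 61), (np.float64(-14.5), 37), (np.float64(-13.0), 41), (np.float64(-11.5), 44), (np.float64(-10.0), 42), (np.float64(-8.5), 42), (np.float64(-7.0), 42), (np.float64(-5.5), 43)]
```

View pics/nearscene.png

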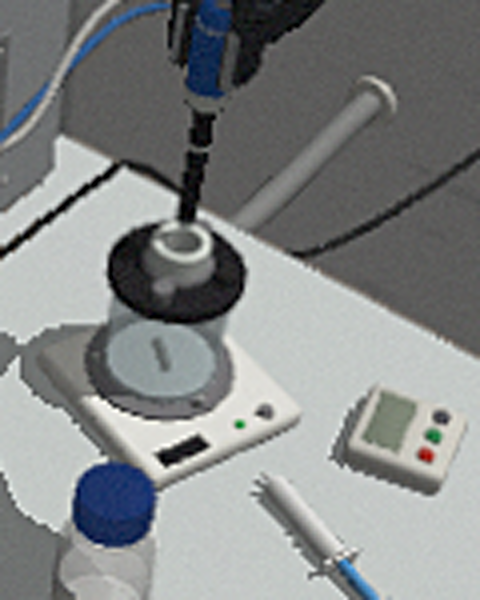

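The tip is just over the mouth and the shaft agrees with the guide axis to about 0.6 mm. Its ring is about 48 mm below the TCP, as expected. Now a slow descent of 71 mm.

Call:
play_rows:
  deltas:
    - {"dx": 0.5, "dy": -0.2, "dz": 0, "twist": 0}
    - {"dx": 0.5, "dy": -0.2, "dz": 2, "twist": 0}
    - {"dx": 0.5, "dy": -0.2, "dz": 6, "twist": 0}
    - {"dx": 0.5, "dy": -0.2, "dz": 11, "twist": 0}
    - {"dx": 0.5, "dy": -0.2, "dz": 16, "twist": 0}
    - {"dx": 0.5, "dy": -0.2, "dz": 21, "twist": 0}
    - {"dx": 0.5, "dy": -0.2, "dz": 26, "twist": 0}
    - {"dx": 0.5, "dy": -0.2, "dz": 31, "twist": 0}
    - {"dx": 0.5, "dy": -0.2, "dz": 36, "twist": 0}
    - {"dx": 0.5, "dy": -0.2, "dz": 40, "twist": 0}
    - {"dx": 0.5, "dy": -0.2, "dz": 40, "twist": 0}
    - {"dx": 0.5, "dy": -0.2, "dz": 40, "twist": 0}

```text
clock: 10.32
position: [0.4364, -0.0208, 0.2032]
tcp_rot: [-3.141, -0.0, 1.48]
ft_force: [-0.9, 0.1, -0.7]
gripper_width: 0.025
grasp_force: 39.3
```

```bash
python3 m.py mid
```

```text
[ 0.43643067 -0.0207642   0.20319731] [-3.14127664e+00 -6.12904508e-05  1.47984446e+00] 0.024974355414158524 [-0.94229255  0.09940284 -0.71257713]
scene 35 [ 0.4365 -0.0208]
scene 52 [ 0.4366 -0.0212]
scene 53 [ 0.4368 -0.0218]
lowest 0.12803709137811525
scene guide 85 [ 0.4356 -0.0217  0.0171] side 126 [ 0.4381 -0.0226] lid [ 0.4371 -0.0207  0.0423]
scene ring z rel tcp -0.06437181676244469 -0.04642037944561056 6
top 20 [ 0.4365 -0.0221]
top 4 0
top 11 [ 0.4362 -0.0227]
lowest 0.12811269022340221
top guide 82 [ 0.4374 -0.0228  0.0184] side 112 [ 0.4379 -0.0199] lid [ 0.4376 -0.0195  0.0423]
top ring z rel tcp -0.07492933384434736 -0.04389816446209954 4
```

Call:
play_rows:
  deltas:
    - {"dx": -0.2, "dy": 0.2, "dz": 2, "twist": 0}
    - {"dx": -0.2, "dy": 0.2, "dz": 6, "twist": 0}
    - {"dx": -0.2, "dy": 0.2, "dz": 11, "twist": 0}
    - {"dx": -0.2, "dy": 0.2, "dz": 16, "twist": 0}
    - {"dx": -0.2, "dy": 0.2, "dz": 21, "twist": 0}
    - {"dx": -0.2, "dy": 0.2, "dz": 26, "twist": 0}
    - {"dx": -0.2, "dy": 0.2, "dz": 29, "twist": 0}
    - {"dx": -0.2, "dy": 0.2, "dz": 30.8, "twist": 0}
    - {"dx": -0.2, "dy": 0.2, "dz": 30.8, "twist": 0}
    - {"dx": -0.2, "dy": 0.2, "dz": 30.8, "twist": 0}
    - {"dx": -0.2, "dy": 0.2, "dz": 30.8, "twist": 0}
    - {"dx": -0.2, "dy": 0.2, "dz": 30.8, "twist": 0}

```text
clock: 11.42
position: [0.4367, -0.021, 0.1727]
tcp_rot: [3.141, 0.0, 1.48]
ft_force: [-0.5, 0.0, -0.9]
gripper_width: 0.0248
grasp_force: 39.3
```

```bash
python3 m.py fin; python3 -c "
import cv2,numpy as np
cv2.imwrite('pics/fin.png',cv2.resize(cv2.imread('pics/finscene.png')[280:480,20:320],None,fx=2.6,fy=2.6))"
```

```text
[ 0.43674411 -0.02102394  0.17272799] [3.14109395e+00 8.63183775e-05 1.47980481e+00] 0.02476548617554794 [-0.48048792  0.03628106 -0.89951353]
scene 0 0
scene 32 [ 0.4369 -0.0209]
scene 44 [ 0.4371 -0.0218]
lowest 0
scene guide 86 [ 0.4356 -0.0215  0.0171] side 129 [ 0.4372 -0.023 ] lid [ 0.4375 -0.0205  0.0428]
scene ring z rel tcp -0.06544802282352516 -0.031537324548219475 61
top 0 0
top 3 0
top 4 0
lowest 0
top guide 64 [ 0.4371 -0.0185  0.0165] side 112 [ 0.4383 -0.0191] lid [ 0.4376 -0.0206  0.0418]
top ring z rel tcp -0.07429094936155037 -0.045883413155345526 53
```

View pics/finscene.png

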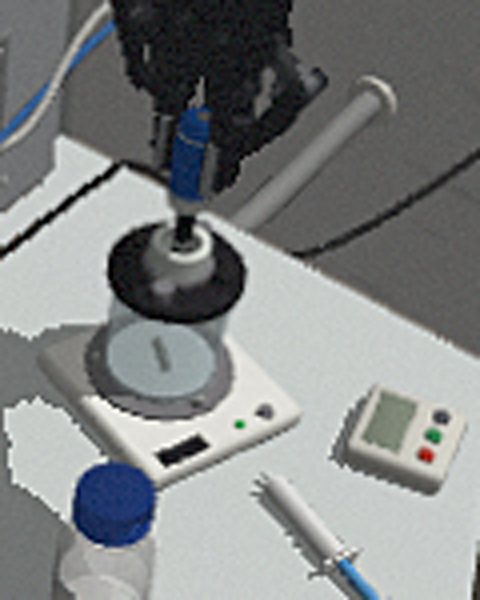

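The shaft stands in the bore with clear space all round at crop (184,240), the ring level with the mouth and no contact force. I'm handing in.

```bash
python3 -c "
from plant import bot
s=bot.read_state();print(abs(s['joint_vel']).max(),s['grasp_force']);print(bot.close_job())"
```

```text
0.0011840220246431485 39.30771231651306
the job is handed in; nothing more can be done
None
```

I lowered the blue electrode into the guide and handed the job in while still holding it there, centred to about 1 mm with the ring level with the mouth by measurement; I saw no sign of contact, and the other two electrodes stayed in their sleeves.

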